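# Slide the bamboo box back beside the mail rack

## Robot

A 6-joint arm with a two-finger parallel gripper is mounted at the origin on the work surface. World frame = base frame: x ahead of the robot, y to its left, z up, the work surface at z = 0. Lengths are in m, angles in degrees, forces in N, time in s.
With the tool pointing down it reaches from about 0.2 to 0.875 m from the base axis. Payload 3.4 kg.
Tool frame: the origin (TCP) lies on the front face of the gripper's body, between the roots of the fingers; the fingertips stand 97 mm ahead of it and the grasp point (between the pads) lies 78 mm ahead of it (manip.grip_depth is the distance from the TCP to the grasp point, in m); z points along the fingers, y is the line along which they close (so a half turn about z gives the same grasp; the last joint's range is limited). The gripper opens to 94 mm and grips with 3 to 60 N. Pads are 16 mm wide; open, the fingers measure 119 mm over their backs; the gripper's body (75 mm by 177 mm) begins 78 mm behind the grasp point.
Start: joints at [-71.276, 15.808, 86.224, -0, 77.962, -6.933], TCP at [0.249, -0.518, 0.303] pointing down, gripper open.
Joint ranges: [-165.64, 165.64], [-43.16, 119.46], [12.63, 154.43], [-67.54, 247.53], [6.08, 155.33], [-154.97, 154.97]. Speed limits (degrees/s): [147.25, 147.25, 180, 180, 180, 180].

## Interface

Orientations are given as [roll, pitch, yaw] about the fixed x, y, z axes, in that order (R = Rz(yaw) Ry(pitch) Rx(roll)).
In Python, from station import monitor, vision, manip gives the robot as it stands. The module is installed in compiled form; this text tells all that it offers.
- The arm moves only by the tool arm_command, never from a script. Its argument "steps" is a list of rows, each a list of 3 entries, a list of its own where there are three numbers: the turn, a rotation vector about the tool's x, y, z each as a share of pi/2 rad, from -1 to 1, then the shift along the tool's x, y, z each as a share of 150 mm, from -1 to 1, then the gripper's target within -1 to 1 (fully open at 1, half-way at 0, shut at -1). A call has 1 to 5 rows; each row is the pose to reach, as a shift and turn from the pose commanded when the call began, along the tool's axes at that moment; what a row does not reach only later rows make up. A row lasts 1/12 s, in which the tool goes at most 41.7 mm and 7.16 degrees, less where a joint would pass 70% of its speed; a pose out of reach is approached as far as the arm can. A call with a number of a shift or a turn outside -1 to 1 is refused whole. A call with a gripper value outside its range is refused whole. The fingers move at their own pace and stop on an object; "squeeze" is the grip in N (left out, the last holds). Time passes only in rows, so rows that repeat a pose let the fingers close. It gives the time, the measured TCP pose, the force, the opening and the grip force at its end, in the units of the state.
- monitor.state(): the state, without advancing time (a new reading comes with each control period).
- vision.snapshot(name): name is "side" or "top"; returns the picture (384x512x3 uint8, blue, green, red); there is no depth.
- vision.calibration(name): a dict with "fov_y" (degrees; the focal length in pixels is half the picture's height over the tangent of half this angle, whatever the lens; pixels are square), "cx", "cy" (the principal point, pixels), "view" (4x4, takes a point from world to camera coordinates). Camera axes: x right, y down, z forward; pixel columns grow to the right and rows downward; lengths in m; the calibration is good to about 2 mm. A picture is of the moment at which its call begins. calibration takes no time and is no camera call.
- manip.finish_job(): hands the job in; it is judged then, once.
The state is a dict: "time_s": time; "joints": joint angles; "qd": joint speeds; "joint_efforts": joint torques, N m; "eef_pos": TCP position; "tcp_rot": TCP orientation; "contact_force": force on the tool from outside, world axes, zero at the start; "torque": the same for the moment, N m; "finger_gap": opening from 0.0 (shut) to 1.0 (fully open); "gripper_force": force on a finger pad.
Only numpy, scipy, OpenCV 4.12 (cv2) and the standard library are available. Lean on these libraries where they do the work, as an engineer would, in place of code of your own. Each camera call takes 0.05 s, during which the arm holds its last target. There are 200 camera calls.

## Task

The closed bamboo box has been left askew at the front of the shelf. Push it along the shelf back to its place: its long side flat against the end panel of the steel mail rack that it stands beside, and its front face in line with the rack's front. Only slide it, keeping it flat on the shelf - do not lift or tip it - leave everything else where it is, and come away clear of it.

Things in the scene. Friction and masses are not known exactly. Their poses are not given: they have to be found in the camera images.
- rack: Steel mail rack, three slots with letters (to 157 mm high), fixed. 130 mm deep (x), 200 wide (y). Origin: centre of underside, on the shelf. x points from its front to its back, away from the robot within 9 degrees; front plane at x = -65 mm. Flat vertical end panels, 130 deep, 95 high from the shelf up, outer faces at y = +100 and -100 mm.
- bamboo_box: Closed bamboo box (lid cannot open), 110 mm long (x), 90 wide (y), 60 high, flat upright sides, 0.25 to 0.5 kg, loose. Origin: centre of underside; front (steel clasp) at x = -55 mm. Starts left or right of the rack, nearer the robot than its place, turned up to 23 degrees from the rack. In its place it is parallel to the rack, its centre at rack x = -10, y = +145 or -145 mm (the side it is on).
- bowl: Clear glass bowl, 116 mm across the rim, 55 mm high, loose, empty. Origin: centre of its underside. It stands on the other side of the rack from the box. Leave it alone.
- lock_key: Bike lock key lying flat, blue plastic head and steel blade along its x, about 67 mm long, 6 mm thick, loose. Origin: on the shelf near its middle. In front of the rack. Leave it alone.
- whistle: Chrome whistle lying on its side, about 55 mm long (its x), 18 mm high, loose. Origin: on the shelf near its middle. In front of the rack. Leave it alone.
- candle: Amber glass candle jar with a wooden cap, 72 mm across, 85 mm high, loose. Origin: centre of its underside. Far right of the shelf. Leave it alone.
- plant_pot: White ceramic pot, 90 mm across and 75 mm high, with a small green plant to about 145 mm, loose. Origin: centre of its underside. Far left of the shelf. Leave it alone.
- glasses_case: Black glasses case, 160 x 62 x 42 mm (long along its x), loose. Origin: centre of its underside. Near left of the shelf. Leave it alone.
- flashlight: Aluminium flashlight with a black head lying along its x, about 145 mm long, 34 mm high, loose. Origin: on the shelf under its barrel. Near right of the shelf. Leave it alone.
Things that resemble listed ones, but are neither listed nor needed, are in the scene too. Leave any green look-alike of the bamboo_box alone. Leave any green look-alike of the rack alone.

How it is judged (in metres and radians):
At the end, for the whole second after the job is handed in: The box stands flat and at rest on the shelf beside the rack with its long side against the end panel (gap at its middle at most 6 mm, parallel to the rack within 4 degrees) and its front face in line with the rack's front plane within 12 mm ((y of bamboo_box in the frame of rack between 0.138 and 0.151 m or y of bamboo_box in the frame of rack between -0.151 and -0.138 m) and x of bamboo_box in the frame of rack between -0.022 and 0.002 m and angle between the x axis of bamboo_box and the x axis of rack, either way round below 0.07 rad and height (world z) of bamboo_box below 0.004 m and angle between bamboo_box's own z axis and vertical below 0.05 rad and linear speed of bamboo_box below 0.01 m/s); the robot touches nothing.
It fails at once if the box is lifted off the shelf (more than 8 mm) (height (world z) of bamboo_box above 0.008 m).
It fails at once if the box is tipped (more than 7 degrees) (angle between bamboo_box's own z axis and vertical above 0.12 rad).
It fails at once if the glass bowl, the key or the whistle is moved (more than 20 mm) (distance of any of bowl, lock_key, whistle from where it was at the start of the episode above 0.02 m).
It fails at once if the candle jar, plant, glasses case or flashlight is moved (more than 20 mm) (distance of any of candle, plant_pot, glasses_case, flashlight from where it was at the start of the episode above 0.02 m).
It also fails if it takes over 51 s, if anything falls off the work surface, if the arm or the gripper's body presses on something with over 40 N, if the wrist force passes 120 N, or if a joint passes its speed limit or range.

## Working session

There is one attempt and no reset: what is moved stays moved. The work goes in short steps, Python scripts to look and compute and a tool call to move; the robot and the scene stay as the last step left them, time stands still between calls to the robot, and variables do not carry over. Pictures are saved under pics/ and viewed, at most 10 in all, crops included, and the job is handed in when it is done.

Besides the shell and the picture viewer there is one more tool, called after "Call:" as name([rows], argument=value, ...), one row to a line, values as JSON. arm_command: Moves the arm, as the interface text tells. Shift numbers are shares of 150 mm and turn numbers shares of pi/2 rad, none past 1 either way. Its arguments: {"type":"object","properties":{"steps":{"type":"array","items":{"type":"array"}},"squeeze":{"type":"number"}},"required":["steps"]}

```bash
mkdir -p pics; python3 - <<'E'
from station import monitor, vision, manip
import cv2, numpy as np
for n in("top","side"):
    im=vision.snapshot(n); cv2.imwrite(f"pics/{n}0.png",im)
    c=vision.calibration(n); print(n,c["fov_y"],c["cx"],c["cy"],np.round(c["view"],4).tolist(),c.keys())
print(monitor.state())
E
```

```text
top 42.53201666720874 249.47254033848895 192.4289562300053 [[0.0207, -0.9997, 0.0128, -0.0156], [-0.998, -0.0214, -0.0597, 0.4328], [0.0599, -0.0116, -0.9981, 1.4648], [0.0, 0.0, 0.0, 1.0]] dict_keys(['fov_y', 'cx', 'cy', 'view'])
side 52.599057371143225 250.10730965788156 183.17685238184734 [[-0.9869, -0.1607, -0.0115, 0.4285], [-0.1141, 0.7474, -0.6545, 0.079], [0.1138, -0.6447, -0.7559, 1.1694], [0.0, 0.0, 0.0, 1.0]] dict_keys(['fov_y', 'cx', 'cy', 'view'])
{'time_s': 0.1, 'joints': array([-7.12753415e+01,  1.58436876e+01,  8.62842528e+01, -1.57944796e-03,
        7.79630328e+01, -6.93311945e+00]), 'qd': array([-0.072735  , -0.0960954 , -0.10040594, -0.07221521, -0.01594898,
       -0.034202  ]), 'joint_efforts': array([ 1.41198419e-03, -4.05456448e+01, -2.37778759e+01,  7.01238471e-02,
        2.98731693e-02, -4.94275230e-05]), 'eef_pos': array([ 0.24884973, -0.51799341,  0.30192005]), 'tcp_rot': array([-1.79909506e+02, -9.44853455e-03,  2.56581011e+01]), 'contact_force': array([ 0.63481009, -0.71204167, -0.48520238]), 'torque': array([ 0.02325362,  0.02560368, -0.0061909 ]), 'gripper_force': 0.0, 'finger_gap': 1.0029540728486745}
```

View pics/top0.png

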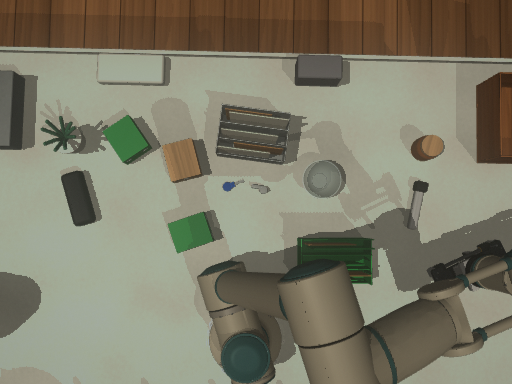

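View pics/side0.png

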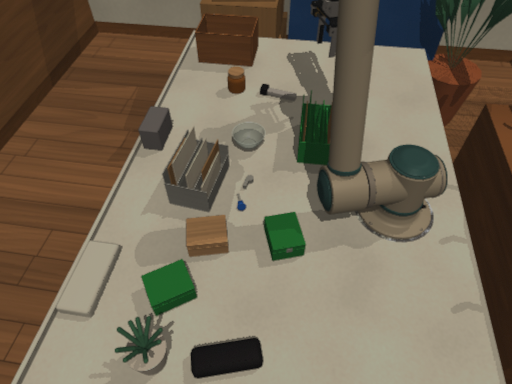

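The top view shows candidates for the box: wood-brown at top-view (183,160), green at (126,138) and green at (190,232). For the rack: steel at (254,134), green at (336,260). By the description I choose the brown box and the steel rack; a close crop will check it.

```bash
cat > h.py <<'E'
import cv2, numpy as np
from station import monitor, vision, manip
def cal(n):
    c=vision.calibration(n); f=192/np.tan(np.radians(c["fov_y"]/2)); return f,c["cx"],c["cy"],np.array(c["view"])
def ray(n,px,z):
    f,cx,cy,V=cal(n); px=np.atleast_2d(px).astype(float)
    d=np.c_[(px[:,0]-cx)/f,(px[:,1]-cy)/f,np.ones(len(px))]@V[:3,:3]
    o=-V[:3,:3].T@V[:3,3]
    return o+d*((z-o[2])/d[:,2])[:,None]
def proj(n,P):
    f,cx,cy,V=cal(n); q=np.atleast_2d(P)@V[:3,:3].T+V[:3,3]
    return np.c_[q[:,0]/q[:,2]*f+cx,q[:,1]/q[:,2]*f+cy]
def boxmask(im,roi):
    h=cv2.cvtColor(im,cv2.COLOR_BGR2HSV); m=cv2.inRange(h,(5,70,60),(22,255,255))
    k=np.zeros_like(m); x0,y0,x1,y1=roi; k[y0:y1,x0:x1]=m[y0:y1,x0:x1]
    k=cv2.morphologyEx(k,cv2.MORPH_OPEN,np.ones((3,3)))
    c=max(cv2.findContours(k,0,cv2.CHAIN_APPROX_NONE)[0],key=cv2.contourArea); return c
E
python3 - <<'E'
from h import *
im=cv2.imread("pics/top0.png")
c=boxmask(im,(150,125,214,195))
r=cv2.minAreaRect(c); print(r, cv2.contourArea(c))
b=cv2.boxPoints(r); print(b, np.round(ray("top",b,.06),4))
cr=cv2.resize(im[90:200,150:310],None,fx=5,fy=5,interpolation=cv2.INTER_CUBIC)
cv2.polylines(cr,[np.int32((b-[150,90]+.5)*5)],True,(0,0,255),1)
cv2.imwrite("pics/crop0.png",cr)
E
```

```text
((181.61769104003906, 159.97059631347656), (39.04823303222656, 31.772165298461914), 75.96376037597656) 1169.0
[[161.47064 144.88235]
 [192.29416 137.17648]
 [201.76474 175.05884]
 [170.94122 182.76471]] [[0.5633 0.253  0.06  ]
 [0.5879 0.1641 0.06  ]
 [0.4777 0.1336 0.06  ]
 [0.4533 0.2222 0.06  ]]
```

View pics/crop0.png

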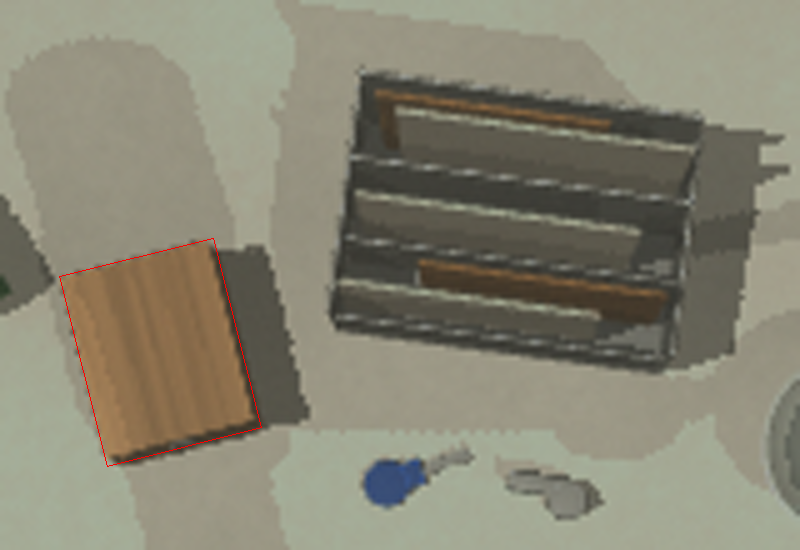

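The brown box (bamboo, crop centre (160,352)) and the steel rack (left panel top edge from crop (362,72) to (333,322)) are right. Now the rack pose and a check by projecting it into both views.

```bash
cat > rk.py <<'E'
from h import *
# rim corners in crop0: BL, FL, FR, BR
q=np.array([[361,72],[333,320],[664,362],[704,118]])/5+[149.5,89.5]
W=ray("top",q,.095)[:,:2]
M=np.array([[65,100],[-65,100],[-65,-100],[65,-100]])/1000
mc=M.mean(0); wc=W.mean(0); a=M-mc; b=W-wc
th=np.arctan2((a[:,0]*b[:,1]-a[:,1]*b[:,0]).sum(),(a*b).sum())
R=np.array([[np.cos(th),-np.sin(th)],[np.sin(th),np.cos(th)]])
E
python3 - <<'E'
from rk import *
print("rack",wc,np.degrees(th)); print(np.round((b-a@R.T)*1000,1))
print([np.round(np.linalg.norm(W[i]-W[(i+1)%4]),4) for i in range(4)])
t=np.array([[.5633,.2530],[.5879,.1641],[.4777,.1336],[.4533,.2222]])
print("box in rack",np.round((t-wc)@R*1000,1),np.round((t.mean(0)-wc)@R*1000,1))
im=cv2.imread("pics/side0.png"); o=np.array([140,120]);S=6
cr=cv2.resize(im[120:260,140:260],None,fx=S,fy=S,interpolation=cv2.INTER_CUBIC)
def dr(P,col):
    p=proj("side",P); cv2.polylines(cr,[np.int32((p-o+.5)*S)],True,col,1)
L=M[[0,1]]@R.T+wc
dr([[*L[0],0],[*L[1],0],[*L[1],.095],[*L[0],.095]],(0,0,255))
dr(np.c_[t,[.06]*4],(0,255,0)); dr(np.c_[t,[0]*4],(255,0,0))
cv2.imwrite("pics/crop1.png",cr[:600])
E
```

```text
rack [ 0.59782362 -0.0109732 ] -6.331393441599579
[[ 6.3 -2.2]
 [-7.5 -4. ]
 [-5.2  6.2]
 [ 6.4 -0. ]]
[np.float64(0.1435), np.float64(0.1896), np.float64(0.1423), np.float64(0.1979)]
box in rack [[ -63.4  258.6]
 [ -29.2  172.9]
 [-135.3  130.4]
 [-169.4  215.8]] [-99.3 194.4]
```

View pics/crop1.png

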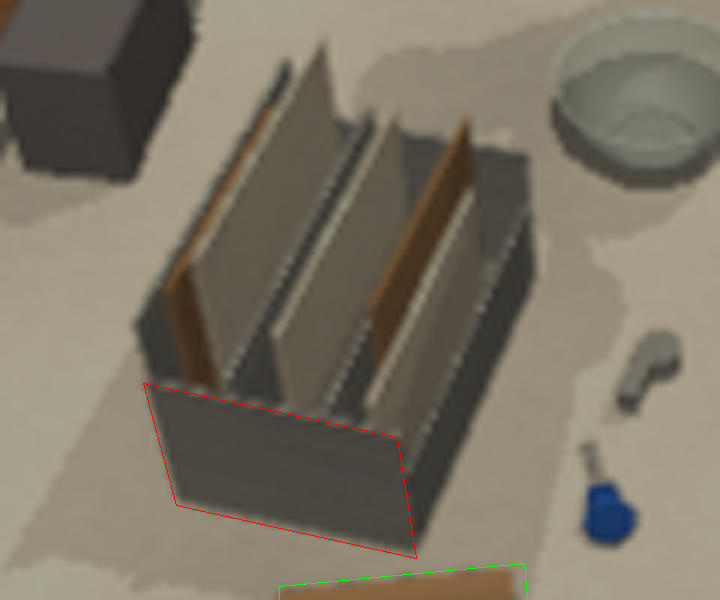

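The red outline of the left panel sits on the panel within about 1 px (panel corners at crop FB (416,550), BB (178,498), FT (400,436), BT (147,384)). I refine the rack from these, as the taller back plate spoils the top-view corners.

```bash
python3 - <<'E'
from h import *
f=lambda p:np.array(p)/6+[139.5,119.5]
B=ray("side",f([[178,498],[416,550]]),0); T=ray("side",f([[147,384],[400,436]]),.095)
for P in(B,T):
    d=P[0]-P[1]; print(np.round(P,4).tolist(),np.linalg.norm(d),np.degrees(np.arctan2(d[1],d[0])))
g=lambda p:np.array(p)/5+[149.5,89.5]
print("top front bottom",ray("top",g([[333,327],[662,372]]),0).round(4).tolist(),"rim",ray("top",g([[335,316],[666,357]]),.095).round(4).tolist())
for n in("side",):
    c=boxmask(cv2.imread(f"pics/{n}0.png"),(175,205,235,262)); a=cv2.approxPolyDP(c,3,True)[:,0]; print(a.tolist())
    print(ray("side",a,.06).round(4).tolist())
E
```

```text
[[0.6742, 0.0768, -0.0], [0.5456, 0.0906, -0.0]] 0.12932195130815674 -6.13738562585843
[[0.6717, 0.0812, 0.095], [0.5435, 0.0944, 0.095]] 0.12883052529520292 -5.884777712060335
top front bottom [[0.5456, 0.097, 0.0], [0.5226, -0.1032, 0.0]] rim [[0.5391, 0.0905, 0.095], [0.5199, -0.0981, 0.095]]
[[225, 215], [186, 219], [189, 256], [228, 251]]
[[0.482, 0.1397, 0.06], [0.5866, 0.1697, 0.06], [0.5475, 0.2822, 0.06], [0.4508, 0.2521, 0.06]]
```

```bash
cat > go.py <<'E'
import sys
from h import *
from scipy.spatial.transform import Rotation as Ro
# frame F: origin at rack front-left corner, x to rack back, y out of left panel
A=np.radians(-6.1); F0=np.array([.543,.093]); RF=np.array([[np.cos(A),-np.sin(A)],[np.sin(A),np.cos(A)]])
def world(x,y): return F0+RF@[x/1000,y/1000]
def frame(p): return (np.asarray(p)[...,:2]-F0)@RF*1000
if __name__=="__main__":
    x,y,z=map(float,sys.argv[1:4]); s=monitor.state()
    R=Ro.from_euler("xyz",s["tcp_rot"],degrees=True); T=Ro.from_euler("xyz",[180,0,83.9],degrees=True)
    d=R.inv().apply(np.r_[world(x,y),z/1000]-s["eef_pos"]); w=(R.inv()*T).as_rotvec()
    print("turn",(w/(np.pi/2)).round(3),"shift",(d/.15).round(3),"dist",np.linalg.norm(d).round(3),"F",frame(s["eef_pos"]).round(1),"t",s["time_s"])
E
python3 go.py -30 173 250; python3 -c "
from go import *
print(world(-30,173),frame(ray('top',[[150,152],[148.5,154]],.06)),frame(ray('top',[[161.5,144.9],[192.3,137.2],[201.8,175],[170.9,182.8]],.06)))"
```

```text
turn [-0.001 -0.001 -0.647] shift [ 3.968 -3.908  0.353] dist 0.837 F [-227.6 -638.8] t 0.1
[0.53155355 0.26820839] [[-21.79815964 191.41936572]
 [-28.15282077 194.91976771]] [[   3.09985083  161.19710891]
 [  37.04987151   75.45205892]
 [ -69.06929869   33.34905683]
 [-103.01328567  119.04308318]]
```

Call:
arm_command([
  [[0, 0, 0], [0.9, -0.9, 0.05], 0.28],
  [[0, 0, 0], [0.9, -0.9, 0.05], 0.28],
  [[0, 0, 0], [0.9, -0.9, 0.05], 0.28],
  [[0, 0, 0], [0.9, -0.9, 0.05], 0.28],
  [[0, 0, 0], [0.9, -0.9, 0.05], 0.28],
])

```text
time_s: 0.52
eef_pos: [0.3123, -0.3341, 0.2946]
tcp_rot: [-179.8, -0.1, 25.7]
contact_force: [1.1, 0.8, 0.5]
finger_gap: 0.685
gripper_force: 0.0
```

Call:
arm_command([
  [[0, 0, 0], [0.9, -0.9, 0.05], 0.28],
  [[0, 0, 0], [0.9, -0.9, 0.05], 0.28],
  [[0, 0, 0], [0.9, -0.9, 0.05], 0.28],
  [[0, 0, 0], [0.9, -0.9, 0.05], 0.28],
  [[0, 0, 0], [0.9, -0.9, 0.05], 0.28],
])

```text
time_s: 0.93
eef_pos: [0.3753, -0.1544, 0.2873]
tcp_rot: [-179.9, -0.0, 25.7]
contact_force: [0.5, 0.5, -0.3]
finger_gap: 0.637
gripper_force: 0.0
```

Call:
arm_command([
  [[0, 0, -0.35], [0.9, -0.9, 0.05], 0.28],
  [[0, 0, -0.35], [0.9, -0.9, 0.05], 0.28],
  [[0, 0, -0.35], [0.9, -0.9, 0.05], 0.28],
  [[0, 0, -0.35], [0.9, -0.9, 0.05], 0.28],
  [[0, 0, -0.35], [0.9, -0.9, 0.05], 0.28],
])

```text
time_s: 1.35
eef_pos: [0.439, 0.0256, 0.2798]
tcp_rot: [-180.0, -0.1, 57.6]
contact_force: [0.0, -0.8, 0.1]
finger_gap: 0.641
gripper_force: 0.0
```

```bash
python3 go.py -30 173 250
```

```text
turn [-0.    -0.001 -0.293] shift [ 1.696 -0.346  0.202] dist 0.261 F [-96.3 -78.1] t 1.35
```

Call:
arm_command([
  [[0, 0, -0.293], [0.95, -0.2, 0.1], 0.28],
  [[0, 0, -0.293], [0.95, -0.2, 0.1], 0.28],
  [[0, 0, -0.293], [0.95, -0.2, 0.1], 0.28],
  [[0, 0, -0.293], [0.95, -0.2, 0.1], 0.28],
  [[0, 0, -0.293], [0.95, -0.2, 0.1], 0.28],
])

```text
time_s: 1.77
eef_pos: [0.4917, 0.1619, 0.264]
tcp_rot: [-180.0, -0.1, 83.9]
contact_force: [-0.2, -0.0, 0.1]
finger_gap: 0.642
gripper_force: 0.0
```

```bash
python3 go.py -30 173 200
```

```text
turn [-0.001 -0.001  0.   ] shift [0.732 0.189 0.428] dist 0.13 F [-58.3  63. ] t 1.7667
```

Call:
arm_command([
  [[0, 0, 0], [0.73, 0.19, 0.2], 0.28],
  [[0, 0, 0], [0.73, 0.19, 0.2], 0.28],
  [[0, 0, 0], [0.73, 0.19, 0.2], 0.28],
  [[0, 0, 0], [0.73, 0.19, 0.2], 0.28],
  [[0, 0, 0], [0.73, 0.19, 0.2], 0.28],
])

```text
time_s: 2.18
eef_pos: [0.5311, 0.2637, 0.2339]
tcp_rot: [-179.9, 0.1, 83.6]
contact_force: [-0.5, -0.9, 0.9]
finger_gap: 0.641
gripper_force: 0.0
```

```bash
python3 go.py -30 173 114
```

```text
turn [-0.001  0.001 -0.004] shift [0.032 0.002 0.799] dist 0.12 F [-30.  168.4] t 2.1833
```

Call:
arm_command([
  [[0, 0, 0], [0.02, 0, 0.3], 0.28],
  [[0, 0, 0], [0.02, 0, 0.3], 0.28],
  [[0, 0, 0], [0.02, 0, 0.3], 0.28],
  [[0, 0, 0], [0.02, 0, 0.3], 0.28],
])

```text
time_s: 2.52
eef_pos: [0.5316, 0.2653, 0.1909]
tcp_rot: [-180.0, 0.0, 83.4]
contact_force: [1.3, 0.8, -0.9]
finger_gap: 0.639
gripper_force: 0.0
```

```bash
python3 go.py -30 174 114; python3 -c "
from h import *
im=vision.snapshot('side'); cv2.imwrite('pics/s1.png',cv2.resize(im[150:330,110:290],None,fx=3.3,fy=3.3,interpolation=cv2.INTER_CUBIC))"
```

```text
turn [-0.     0.    -0.005] shift [ 0.026 -0.002  0.513] dist 0.077 F [-29.6 170.1] t 2.5167
```

View pics/s1.png

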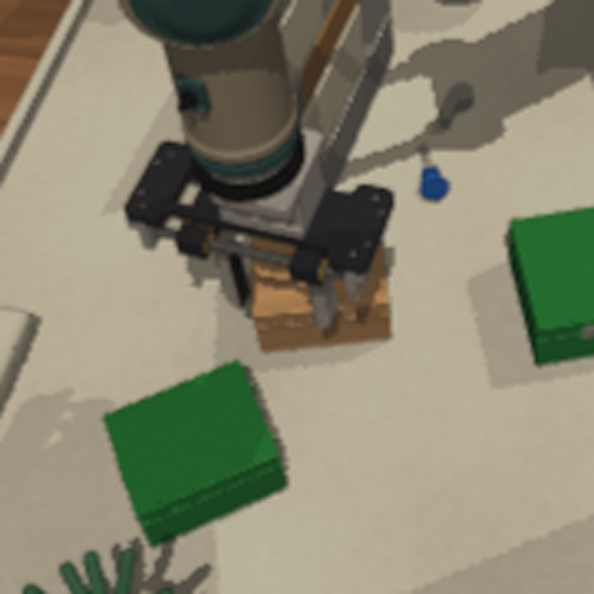

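The gripper hangs beside the box's left side (fingers at about (240,285) and (325,305)), with the green box's corner at (240,365), clear. I descend with a little more margin.

Call:
arm_command([
  [[0, 0, -0.005], [0.05, 0, 0.05], 0.28],
  [[0, 0, -0.005], [0.05, 0, 0.2], 0.28],
  [[0, 0, -0.005], [0.05, 0, 0.4], 0.28],
  [[0, 0, -0.005], [0.05, 0, 0.513], 0.28],
  [[0, 0, -0.005], [0.05, 0, 0.513], 0.28],
])

```text
time_s: 2.98
eef_pos: [0.5308, 0.2736, 0.1104]
tcp_rot: [-179.7, 0.2, 84.0]
contact_force: [0.2, -0.3, 0.4]
finger_gap: 0.639
gripper_force: 0.0
```

```bash
python3 go.py -30 106 114
```

```text
turn [-0.003  0.002  0.001] shift [-0.482  0.008 -0.023] dist 0.072 F [-31.3 178.3] t 2.9833
```

Call:
arm_command([
  [[0, 0, 0], [-0.03, 0, 0], 0.28],
  [[0, 0, 0], [-0.06, 0, 0], 0.28],
  [[0, 0, 0], [-0.09, 0, 0], 0.28],
  [[0, 0, 0], [-0.12, 0, 0], 0.28],
  [[0, 0, 0], [-0.15, 0, 0], 0.28],
])

```text
time_s: 3.4
eef_pos: [0.5318, 0.2521, 0.115]
tcp_rot: [179.7, -0.2, 84.0]
contact_force: [2.1, 3.7, 1.3]
finger_gap: 0.637
gripper_force: 1.9
```

Call:
arm_command([
  [[0, 0, 0], [-0.03, 0, 0], 0.28],
  [[0, 0, 0], [-0.06, 0, 0], 0.28],
  [[0, 0, 0], [-0.09, 0, 0], 0.28],
  [[0, 0, 0], [-0.12, 0, 0], 0.28],
  [[0, 0, 0], [-0.15, 0, 0], 0.28],
])

```text
time_s: 3.82
eef_pos: [0.528, 0.2289, 0.1133]
tcp_rot: [180.0, -0.0, 84.0]
contact_force: [1.8, 2.9, 1.9]
finger_gap: 0.643
gripper_force: 1.7
```

```bash
python3 go.py -30 106 112; python3 -c "
from h import *
im=vision.snapshot('top'); cv2.imwrite('pics/t1.png',im); cv2.imwrite('pics/t1c.png',cv2.resize(im[90:220,110:270],None,fx=4,fy=4,interpolation=cv2.INTER_CUBIC))"
```

```text
turn [ 0.    -0.     0.001] shift [-0.184 -0.004  0.009] dist 0.028 F [-29.4 133.5] t 3.8167
```

View pics/t1c.png

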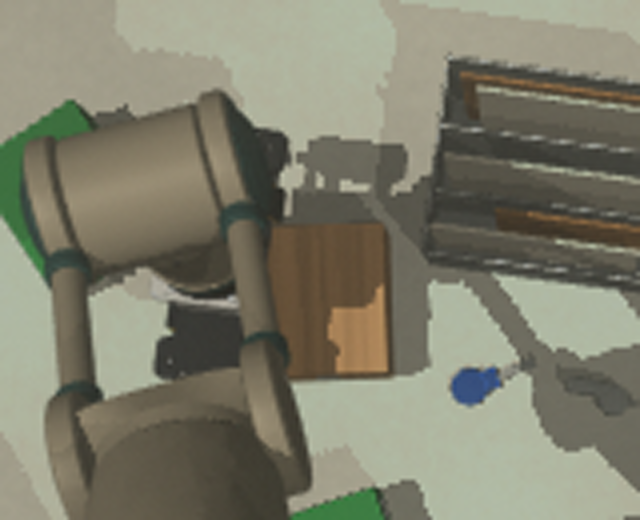

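The box (right edge crop (388,222)–(393,375)) has turned to near 2° and follows the fingers. Continuing the sweep to about 10 mm short of the panel plane.

Call:
arm_command([
  [[0, 0, 0], [-0.03, 0, 0], 0.28],
  [[0, 0, 0], [-0.06, 0, 0], 0.28],
  [[0, 0, 0], [-0.09, 0, 0], 0.28],
  [[0, 0, 0], [-0.12, 0, 0], 0.28],
  [[0, 0, 0], [-0.15, 0, 0], 0.28],
])

```text
time_s: 4.28
eef_pos: [0.5251, 0.2065, 0.113]
tcp_rot: [-179.9, 0.0, 84.0]
contact_force: [0.4, 4.4, 1.1]
finger_gap: 0.638
gripper_force: 1.9
```

Call:
arm_command([
  [[0, 0, 0], [0, 0, 0], 0.28],
  [[0, 0, 0], [0, 0, 0], 0.28],
  [[0, 0, 0], [0.15, 0, 0], 0.28],
  [[0, 0, 0], [0.15, 0, -0.2], 0.28],
  [[0, 0, 0], [0.15, 0, -0.8], 0.28],
])

```text
time_s: 4.7
eef_pos: [0.5244, 0.2286, 0.1811]
tcp_rot: [-179.3, 0.3, 84.0]
contact_force: [1.0, 0.3, -0.1]
finger_gap: 0.637
gripper_force: 0.0
```

```bash
python3 go.py -30 106 112; python3 -c "
from go import *
im=vision.snapshot('top'); cv2.imwrite('pics/t2.png',im)
c=boxmask(im,(165,125,222,205)); r=cv2.minAreaRect(c); b=cv2.boxPoints(r); print(r,cv2.contourArea(c)); print(frame(ray('top',b,.06)).round(1).tolist())
im=vision.snapshot('side'); cv2.imwrite('pics/s2.png',im)
c=boxmask(im,(170,180,250,275)); r=cv2.approxPolyDP(c,3,True)[:,0]; print(r.tolist(),frame(ray('side',r,.06)).round(1).tolist(),frame(ray('side',r,0)).round(1).tolist())
"
```

```text
turn [-0.008  0.004  0.002] shift [-0.176  0.024  0.461] dist 0.074 F [-32.9 132.8] t 4.7
((196.47381591796875, 168.19650268554688), (32.18186569213867, 38.32748031616211), 7.594642639160156) 1147.0
[[-106.9, 97.8], [4.8, 98.2], [4.4, 4.6], [-107.4, 4.6]]
[[240, 210], [230, 208], [223, 227], [215, 222], [212, 238], [208, 224], [198, 218], [194, 225], [196, 236], [232, 245], [238, 230], [236, 223], [241, 221]] [[-101.4, 12.4], [-71.9, 12.8], [-72.7, 80.0], [-46.2, 69.8], [-55.2, 121.3], [-29.7, 81.1], [4.0, 69.1], [6.4, 94.2], [-11.5, 126.4], [-113.4, 128.4], [-115.2, 78.8], [-103.3, 58.1], [-114.7, 48.1]] [[-86.9, -30.5], [-55.4, -30.0], [-56.3, 41.8], [-27.9, 30.9], [-37.6, 85.9], [-10.3, 43.0], [25.7, 30.1], [28.3, 56.9], [9.1, 91.4], [-99.7, 93.4], [-101.6, 40.5], [-88.9, 18.4], [-101.1, 7.7]]
```

The box is parallel, front face near F x = −105, right side ~7 mm off the panel. Next the front push with a closed gripper.

```bash
python3 go.py -130 53 200
```

```text
turn [ 0.005 -0.002  0.001] shift [-0.544 -0.685 -0.075] dist 0.132 F [-27.4 134.9] t 4.8
```

Call:
arm_command([
  [[0, 0, 0], [-0.1, -0.68, -0.1], -1],
  [[0, 0, 0], [-0.3, -0.68, -0.1], -1],
  [[0, 0, 0], [-0.54, -0.68, -0.1], -1],
  [[0, 0, 0], [-0.54, -0.68, -0.1], -1],
  [[0, 0, 0], [-0.54, -0.68, -0.1], -1],
])

```text
time_s: 5.22
eef_pos: [0.4134, 0.1569, 0.1991]
tcp_rot: [-179.7, 0.2, 83.9]
contact_force: [-0.1, 1.6, -0.0]
finger_gap: 0.32
gripper_force: 0.0
```

```bash
python3 go.py -130 53 112
```

```text
turn [-0.003  0.002  0.   ] shift [0.024 0.04  0.581] dist 0.087 F [-135.6   49.7] t 5.2167
```

Call:
arm_command([
  [[0, 0, 0], [0.02, 0, 0], -1],
  [[0, 0, 0], [0.02, 0, 0], -1],
  [[0, 0, 0], [0.02, 0, 0.2], -1],
  [[0, 0, 0], [0.02, 0, 0.4], -1],
  [[0, 0, 0], [0.02, 0, 0.58], -1],
])

```text
time_s: 5.63
eef_pos: [0.4195, 0.1635, 0.1116]
tcp_rot: [179.9, -0.0, 84.0]
contact_force: [-0.0, -0.3, -0.7]
finger_gap: 0.008
gripper_force: 0.0
```

```bash
python3 go.py -12 53 112
```

```text
turn [ 0.001 -0.     0.001] shift [-0.028  0.788 -0.001] dist 0.118 F [-130.3   56.9] t 5.6333
```

Call:
arm_command([
  [[0, 0, 0], [-0.028, 0, 0], -1],
  [[0, 0, 0], [-0.028, 0.04, 0], -1],
  [[0, 0, 0], [-0.028, 0.08, 0], -1],
  [[0, 0, 0], [-0.028, 0.12, 0], -1],
  [[0, 0, 0], [-0.028, 0.16, 0], -1],
])

```text
time_s: 6.05
eef_pos: [0.4427, 0.156, 0.1139]
tcp_rot: [180.0, -0.0, 84.0]
contact_force: [-2.3, 0.7, -0.9]
finger_gap: 0.006
gripper_force: 1.2
```

Call:
arm_command([
  [[0, 0, 0], [0, 0.04, 0], -1],
  [[0, 0, 0], [0, 0.08, 0], -1],
  [[0, 0, 0], [0, 0.12, 0], -1],
  [[0, 0, 0], [0, 0.16, 0], -1],
  [[0, 0, 0], [0, 0.2, 0], -1],
])

```text
time_s: 6.47
eef_pos: [0.4709, 0.1526, 0.1136]
tcp_rot: [-179.9, 0.0, 84.0]
contact_force: [-5.6, 0.1, 4.3]
finger_gap: 0.008
gripper_force: 2.6
```

```bash
python3 go.py -12 53 112; python3 -c "
from go import *
im=vision.snapshot('side'); cv2.imwrite('pics/s3.png',cv2.resize(im[150:280,130:290],None,fx=4,fy=4,interpolation=cv2.INTER_CUBIC))"
```

```text
turn [-0.001  0.     0.001] shift [0.009 0.44  0.01 ] dist 0.066 F [-78.   51.6] t 6.4667
```

View pics/s3.png

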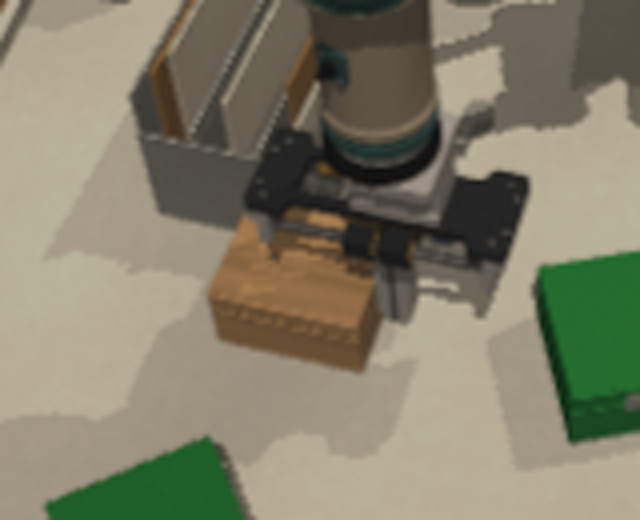

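The box (front-left bottom corner (362,370)) slides ahead of the closed fingers, about parallel to the panel. Continuing.

Call:
arm_command([
  [[0, 0, 0], [0, 0.04, 0], -1],
  [[0, 0, 0], [0, 0.08, 0], -1],
  [[0, 0, 0], [0, 0.12, 0], -1],
  [[0, 0, 0], [0, 0.16, 0], -1],
  [[0, 0, 0], [0, 0.2, 0], -1],
])

```text
time_s: 6.93
eef_pos: [0.501, 0.1494, 0.1133]
tcp_rot: [-179.9, 0.0, 84.0]
contact_force: [-5.7, -0.7, 4.8]
finger_gap: 0.005
gripper_force: 2.8
```

Call:
arm_command([
  [[0, 0, 0], [0, 0.04, 0], -1],
  [[0, 0, 0], [0, 0.08, 0], -1],
  [[0, 0, 0], [0, 0.12, 0], -1],
  [[0, 0, 0], [0, 0.16, 0], -1],
  [[0, 0, 0], [0, 0.18, 0], -1],
])

```text
time_s: 7.35
eef_pos: [0.529, 0.1466, 0.1133]
tcp_rot: [180.0, -0.0, 84.0]
contact_force: [-5.1, 1.3, 3.5]
finger_gap: 0.001
gripper_force: 2.6
```

Call:
arm_command([
  [[0, 0, 0], [0, 0, 0], -1],
  [[0, 0, 0], [0, 0, 0], -1],
  [[0, 0, 0], [0, 0, 0], -1],
])

```text
time_s: 7.6
eef_pos: [0.5293, 0.1466, 0.1131]
tcp_rot: [179.8, -0.0, 84.0]
contact_force: [-0.2, 0.3, 0.2]
finger_gap: 0.007
gripper_force: 0.0
```

```bash
python3 go.py -12 53 112
```

```text
turn [ 0.002 -0.     0.001] shift [0.008 0.049 0.008] dist 0.007 F [-19.3  51.9] t 7.6
```

Call:
arm_command([
  [[0, 0, 0], [0, -0.2, 0], -1],
  [[0, 0, 0], [0, -0.4, -0.1], -1],
  [[0, 0, 0], [0, -0.7, -0.5], -1],
  [[0, 0, 0], [0, -0.9, -0.7], -1],
  [[0, 0, 0], [0, -0.9, -0.7], -1],
])

```text
time_s: 8.02
eef_pos: [0.393, 0.161, 0.2195]
tcp_rot: [179.9, -0.0, 84.0]
contact_force: [0.7, 1.0, 1.3]
finger_gap: 0.005
gripper_force: 0.0
```

```bash
python3 go.py -19 52 113;python3 -c "
from go import *
im=vision.snapshot('top'); cv2.imwrite('pics/t4.png',im)
c=boxmask(im,(170,100,213,175)); r=cv2.minAreaRect(c); b=cv2.boxPoints(r); print(r,cv2.contourArea(c)); print(frame(ray('top',b,.06)).round(1).tolist())
cr=cv2.resize(im[85:195,150:310],None,fx=5,fy=5,interpolation=cv2.INTER_CUBIC)
cv2.polylines(cr,[np.int32((b-[150,85]+.5)*5)],True,(0,0,255),1); 
im=vision.snapshot('side'); cr2=cv2.resize(im[140:260,130:260],None,fx=4.5,fy=4.5,interpolation=cv2.INTER_CUBIC)
cv2.imwrite('pics/t4c.png',cr[:, :400]); cv2.imwrite('pics/s4c.png',np.hstack([cv2.resize(cr2,(585,540))[:,:390],cr[:540,:400]]))"
```

```text
turn [ 0.001 -0.     0.001] shift [0.001 0.915 0.712] dist 0.174 F [-156.4   51.6] t 8.0167
((199.4146728515625, 135.72525024414062), (29.73609733581543, 39.43391799926758), 6.709836483001709) 1019.0
[[-14.3, 97.7], [101.6, 99.9], [102.6, 13.0], [-13.3, 11.3]]
```

View pics/s4c.png

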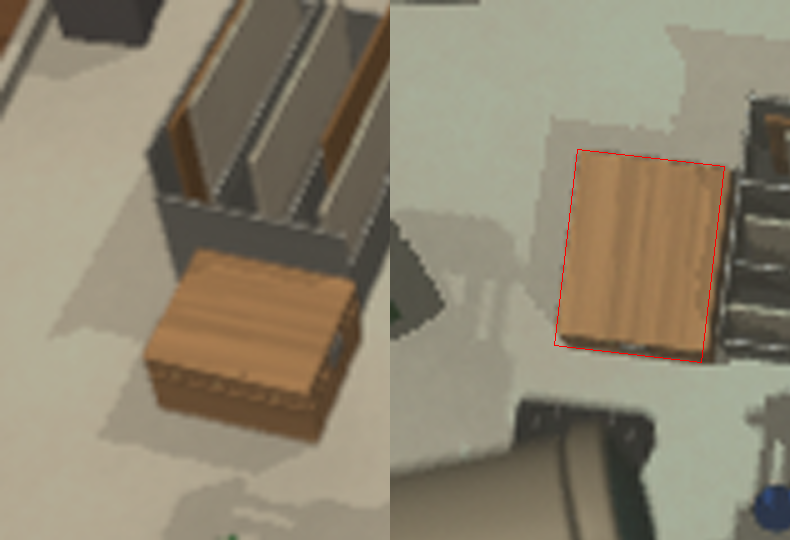

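The box stands beside the left panel: front-bottom edge (555,345)–(712,362) is a few mm ahead of the rack's front-bottom corner (722,357), with a gap of ~8 mm. One more small push of 5–6 mm, then the side press.

Call:
arm_command([
  [[0, 0, 0], [0, 0.2, 0.3], -1],
  [[0, 0, 0], [0, 0.4, 0.5], -1],
  [[0, 0, 0], [0, 0.6, 0.71], -1],
  [[0, 0, 0], [0, 0.7, 0.71], -1],
  [[0, 0, 0], [0, 0.75, 0.71], -1],
])

```text
time_s: 8.53
eef_pos: [0.5092, 0.1482, 0.1077]
tcp_rot: [-180.0, 0.1, 83.9]
contact_force: [1.4, 0.2, 0.5]
finger_gap: 0.007
gripper_force: 0.0
```

Call:
arm_command([
  [[0, 0, 0], [0, 0.05, 0], -1],
  [[0, 0, 0], [0, 0.1, 0], -1],
  [[0, 0, 0], [0, 0.14, 0], -1],
  [[0, 0, 0], [0, 0.17, 0], -1],
  [[0, 0, 0], [0, 0.19, 0], -1],
])

```text
time_s: 8.95
eef_pos: [0.5325, 0.1462, 0.1122]
tcp_rot: [-179.8, 0.0, 84.0]
contact_force: [-5.7, 1.1, 4.2]
finger_gap: 0.008
gripper_force: 2.8
```

```bash
python3 go.py -13 52 113
```

```text
turn [-0.002  0.     0.001] shift [ 0.001  0.021 -0.005] dist 0.003 F [-16.1  51.8] t 8.95
```

Call:
arm_command([
  [[0, 0, 0], [0, 0.025, 0], -1],
  [[0, 0, 0], [0, 0.025, 0], -1],
  [[0, 0, 0], [0, -0.15, 0], -1],
  [[0, 0, 0], [0, -0.25, -0.2], -1],
  [[0, 0, 0], [0, -0.25, -0.65], -1],
])

```text
time_s: 9.37
eef_pos: [0.4908, 0.1497, 0.1805]
tcp_rot: [-179.3, 0.2, 84.0]
contact_force: [0.8, -0.1, 0.0]
finger_gap: 0.005
gripper_force: 0.0
```

```bash
python3 go.py 50 130 210
```

```text
turn [-0.007  0.002  0.002] shift [ 0.526  0.718 -0.207] dist 0.137 F [-57.9  50.8] t 9.3667
```

Call:
arm_command([
  [[0, 0, 0], [0.2, 0, -0.2], -1],
  [[0, 0, 0], [0.53, 0.2, -0.2], 0.28],
  [[0, 0, 0], [0.53, 0.5, -0.2], 0.28],
  [[0, 0, 0], [0.53, 0.73, -0.2], 0.28],
  [[0, 0, 0], [0.53, 0.73, -0.2], 0.28],
])

```text
time_s: 9.78
eef_pos: [0.6208, 0.2184, 0.2139]
tcp_rot: [179.4, -0.1, 84.0]
contact_force: [0.4, 0.1, 0.0]
finger_gap: 0.258
gripper_force: 0.0
```

Call:
arm_command([
  [[0, 0, 0], [0, 0, 0], 0.28],
  [[0, 0, 0], [0, 0, 0], 0.28],
])

```text
time_s: 9.95
eef_pos: [0.6135, 0.2174, 0.2127]
tcp_rot: [-179.9, 0.0, 84.0]
contact_force: [0.1, -0.4, -0.1]
finger_gap: 0.391
gripper_force: 0.0
```

```bash
python3 go.py 50 130 113
```

```text
turn [-0.001  0.     0.001] shift [-0.007 -0.045  0.665] dist 0.1 F [ 56.8 131.2] t 9.95
```

Call:
arm_command([
  [[0, 0, 0], [0, -0.045, 0.1], 0.28],
  [[0, 0, 0], [0, -0.045, 0.25], 0.28],
  [[0, 0, 0], [0, -0.045, 0.45], 0.28],
  [[0, 0, 0], [0, -0.045, 0.665], 0.28],
  [[0, 0, 0], [0, -0.045, 0.665], 0.28],
])

```text
time_s: 10.37
eef_pos: [0.6017, 0.217, 0.1081]
tcp_rot: [-179.3, 0.2, 84.0]
contact_force: [-1.3, 0.2, -0.2]
finger_gap: 0.636
gripper_force: 0.0
```

Call:
arm_command([
  [[0, 0, 0], [-0.04, 0, 0], 0.28],
  [[0, 0, 0], [-0.08, 0, 0], 0.28],
  [[0, 0, 0], [-0.11, 0, 0], 0.28],
  [[0, 0, 0], [-0.14, 0, 0], 0.28],
  [[0, 0, 0], [-0.16, 0, 0], 0.28],
])

```text
time_s: 10.78
eef_pos: [0.6061, 0.1947, 0.1156]
tcp_rot: [179.8, -0.2, 83.9]
contact_force: [0.7, 4.8, 3.7]
finger_gap: 0.637
gripper_force: 2.6
```

```bash
python3 go.py 50 98 113
```

```text
turn [ 0.003 -0.002 -0.   ] shift [-0.066 -0.013  0.017] dist 0.01 F [ 51.9 107.8] t 10.7833
```

Call:
arm_command([
  [[0, 0, 0], [-0.01, 0, 0], 0.28],
  [[0, 0, 0], [-0.02, 0, 0], 0.28],
  [[0, 0, 0], [-0.03, 0, 0], 0.28],
  [[0, 0, 0], [-0.04, 0, 0], 0.28],
  [[0, 0, 0], [-0.045, 0, 0], 0.28],
])

```text
time_s: 11.2
eef_pos: [0.6059, 0.1901, 0.1151]
tcp_rot: [179.7, -0.4, 83.8]
contact_force: [1.9, 10.0, 3.4]
finger_gap: 0.639
gripper_force: 5.0
```

Call:
arm_command([
  [[0, 0, 0], [-0.007, 0, 0], 0.28],
  [[0, 0, 0], [-0.014, 0, 0], 0.28],
])

```text
time_s: 11.37
eef_pos: [0.6061, 0.1897, 0.1152]
tcp_rot: [179.7, -0.6, 83.7]
contact_force: [2.2, 14.9, 1.6]
finger_gap: 0.638
gripper_force: 7.6
```

Call:
arm_command([
  [[0, 0, 0], [-0.007, 0, 0], 0.28],
  [[0, 0, 0], [-0.014, 0, 0], 0.28],
])

```text
time_s: 11.53
eef_pos: [0.6061, 0.1894, 0.1153]
tcp_rot: [179.7, -0.8, 83.7]
contact_force: [2.7, 20.6, 0.7]
finger_gap: 0.638
gripper_force: 10.2
```

The force rises with no motion: the box is pressed flat on the panel. Backing off and looking.

Call:
arm_command([
  [[0, 0, 0], [0.1, 0, 0], 0.28],
  [[0, 0, 0], [0.25, 0, 0], 0.28],
  [[0, 0, 0], [0.25, 0, -0.3], 0.28],
  [[0, 0, 0], [0.25, 0, -0.6], 0.28],
  [[0, 0, 0], [0.25, 0, -0.9], 0.28],
])

```text
time_s: 11.95
eef_pos: [0.607, 0.2207, 0.2388]
tcp_rot: [-179.9, 0.1, 84.0]
contact_force: [0.8, -0.5, 0.8]
finger_gap: 0.637
gripper_force: 0.0
```

Call:
arm_command([
  [[0, 0, 0], [0.3, -0.95, -0.2], 0.28],
  [[0, 0, 0], [0.3, -0.95, -0.2], 0.28],
  [[0, 0, 0], [0.3, -0.95, -0.2], 0.28],
  [[0, 0, 0], [0.3, -0.95, -0.2], 0.28],
  [[0, 0, 0], [0.3, -0.95, -0.2], 0.28],
])

```text
time_s: 12.37
eef_pos: [0.4658, 0.2816, 0.27]
tcp_rot: [-179.9, 0.0, 84.2]
contact_force: [-1.3, 0.8, -0.2]
finger_gap: 0.638
gripper_force: 0.0
```

Call:
arm_command([
  [[0, 0, 0], [0.2, -0.9, 0], 0.28],
  [[0, 0, 0], [0.2, -0.9, 0], 0.28],
  [[0, 0, 0], [0.2, -0.9, 0], 0.28],
  [[0, 0, 0], [0.2, -0.9, 0], 0.28],
  [[0, 0, 0], [0.2, -0.9, 0], 0.28],
])

```text
time_s: 12.78
eef_pos: [0.3371, 0.3245, 0.2684]
tcp_rot: [-180.0, 0.1, 84.2]
contact_force: [-0.4, -0.2, 0.8]
finger_gap: 0.643
gripper_force: 0.0
```

```bash
python3 -c "
from go import *
im=vision.snapshot('top'); cv2.imwrite('pics/t5.png',im)
c=boxmask(im,(165,100,216,175)); r=cv2.minAreaRect(c); b=cv2.boxPoints(r); print(r,cv2.contourArea(c)); print(frame(ray('top',b,.06)).round(1).tolist())
cr=cv2.resize(im[85:195,170:250],None,fx=5,fy=5,interpolation=cv2.INTER_CUBIC)
im=vision.snapshot('side'); cr2=cv2.resize(im[150:260,155:235],None,fx=5,fy=5,interpolation=cv2.INTER_CUBIC)
cv2.imwrite('pics/c5.png',np.hstack([cr2,cr]))"
```

```text
((200.5, 133.5), (41.0, 29.0), 90.0) 1036.0
[[105.4, 103.2], [116.4, 19.2], [-3.3, 3.4], [-14.2, 87.0]]
```

View pics/c5.png

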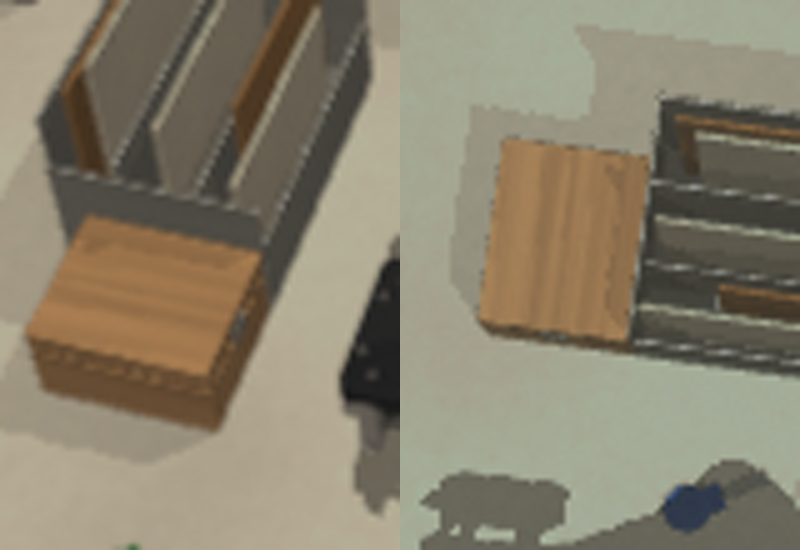

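The box lies tight along the left panel, and its front-bottom edge (490,333)–(634,350) continues the rack's front line at (634,352). The arm is clear, so I hand in.

```bash
python3 -c "
from station import manip
print(manip.finish_job())"
```

```text
the job is handed in; nothing more can be done
None
```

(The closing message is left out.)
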